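# Take the blue stop out of the board fixture

### The job

Take the blue-capped stop out of the circuit-board fixture: slide it along its T-slot to the open end, where the slot is no longer covered, lift it out there, and stand it upright on the floor of the grey tray, setting it down rather than dropping it. Leave the yellow-capped stop where it is.

Things in the scene. Friction and masses are not known exactly. Their poses are not given: they have to be found in the camera images.
- stop_blue: Loose blue-capped fence stop, 74 mm tall, 110 to 230 g: steel T-foot 36 (its x) x 32 (y) x 8 mm high, steel stem 14 x 14 mm up to 30 mm height, then a square blue cap 28 x 28 mm from 30 to 74 mm height (grip it here). Origin: centre of the foot's underside; z up, x along the slot to the open end. Starts in either of the fixture's two slots, under the lips; slides at a light push.
- stop_yellow: The same stop with a yellow cap, standing in the fixture's other slot. It is to be left alone. Origin and axes as for the blue stop.
- fixture: Fixed fixture, 260 (x) x 170 (y) x 30 mm, black base, silver rails. Origin: centre of underside; x along the slots to the open end. In mm: two T-slots at y = -42 and +42, floor at z = 12. From x = -120 (end wall) to +50 lips cover them: inside 38 wide, 12 high, lips z 24 to 30, 20 gap. x = +50 to +130 is bare floor, the open end: a stop lifts out once its origin is past x = +70.
- tray: Fixed empty grey open tray on the bench, 160 (its x) x 120 (its y) mm outside, walls 4 mm thick and 25 mm high, floor about 4 mm above the bench. Origin: centre of its underside; z up.
Mind the look-alikes: they are no part of the job. Of the things shaped like the stop_blue, the blue one is meant.

How it is judged (in metres and radians):
On the way, in this order (a step that is already met when the one before it is completed fails the run):
1. the blue stop's foot is at the open end of its slot, past the lips, still within 8 mm of the slot floor (x of stop_blue in the frame of fixture between 0.063 and 0.14 m and z of stop_blue in the frame of fixture between 0.008 and 0.02 m), for 0.1 s.
2. the blue stop has been lifted more than 10 mm off the slot floor (z of stop_blue in the frame of fixture above 0.022 m), for 0.1 s.
At the end, for the whole second after the job is handed in: The blue stop stands in the tray (origin within 65 mm along and 45 mm across of the tray's centre, foot on its floor to within 8 mm), upright within 10 degrees, at rest and released; the yellow stop is within 15 mm of where it began (x of stop_blue in the frame of tray between -0.065 and 0.065 m and y of stop_blue in the frame of tray between -0.045 and 0.045 m and z of stop_blue in the frame of tray below 0.012 m and angle between stop_blue's own z axis and vertical below 0.17 rad and linear speed of stop_blue below 0.02 m/s and distance of stop_yellow from where it was at the start of the episode below 0.015 m); the robot touches nothing.
It fails at once if the yellow stop is moved by more than 15 mm (distance of stop_yellow from where it was at the start of the episode above 0.015 m).
It fails at once if the blue stop is dropped or thrown: faster than 0.6 m/s with no finger on it (a fall of about 20 mm or more) (linear speed of stop_blue above 0.6 m/s and contact force between stop_blue and the fingers below 0.05 N).
It also fails if it takes over 42 s, if anything falls off the work surface, if the arm or the gripper's body presses on something with over 40 N, if the wrist force passes 120 N, or if a joint passes its speed limit or range.

### The arm

A 7-joint arm with a two-finger parallel gripper is mounted at the origin on the work surface. World frame = base frame: x ahead of the robot, y to its left, z up, the work surface at z = 0. Lengths are in mm, angles in degrees, forces in N, time in s.
With the tool pointing down it reaches from about 350 to 900 mm from the base axis. Payload 19.9 kg.
Tool frame: the origin (TCP) lies at the very end of the fingers, on their centre line; the grasp point (between the pads) lies bot.grasp_offset behind it (bot.grasp_offset is the distance from the TCP to the grasp point, in mm); z points along the fingers, y is the line along which they close (so a half turn about z gives the same grasp; the last joint's range is limited). The gripper opens to 94 mm and grips with 3 to 60 N. Pads are 16 mm wide; open, the fingers measure 119 mm over their backs; the gripper's body (75 mm by 177 mm) begins 78 mm behind the grasp point.
Start: joints at [-78.753, 23.915, -0.59, 92.452, 0.269, 63.638, -3.037], TCP at [147.219, 607.392, 205.425] pointing down, gripper open.
Joint ranges: [-161.28, 161.28], [-22.2, 115.67], [-73.04, 71.86], [3.21, 147.25], [-68.34, 248.33], [10.77, 114.83], [-161.83, 161.83]. Speed limits (degrees/s): [108.29, 108.29, 136.94, 136.94, 172.46, 172.46, 172.46].

### API

Orientations are given as a 3x3 rotation matrix whose columns are the frame's x, y, z axes.
In Python, from cell import bot gives the robot as it stands.
- The arm moves only by the tool move_arm, never from a script. Its argument "targets" is a list of rows, each an object of numbers: "dx", "dy", "dz": the shift along the tool's x, y, z as a fraction of full scale; "wx", "wy", "wz": the turn, a rotation vector about the tool's x, y, z as a fraction of full scale; "jaw": the opening in per cent of the stroke, from 0 (shut) to 100 (fully open). A call has 1 to 12 rows; each row shifts and turns the commanded pose from where the row before left it, along the tool's axes as they then stand; what a row does not reach is not made up. Full scale, the value 1, is 0.12 m for a shift and 0.1 rad for a turn. A row lasts 1/12 s, in which the tool goes at most 41.7 mm and 7.16 degrees, less where a joint would pass 70% of its speed; a pose out of reach is approached as far as the arm can. A call with a number of a shift or a turn outside -1 to 1 is refused whole. A call with a gripper value outside its range is refused whole. The fingers move at their own pace and stop on an object; "force" is the grip in N (left out, the last holds). Time passes only in rows, so rows that do not move let the fingers close. It gives the time, the measured TCP pose, the force, the opening and the grip force at its end, in the units of the state.
- bot.get_state(): the state, without advancing time (a new reading comes with each control period).
- bot.get_image(name): name is "side" or "top" or "wrist"; returns a dict with "image" (400x640x3 uint8, red, green, blue), "fx", "fy", "cx", "cy" (pixels), "R" (3x3) and "t" (3): a world point X has camera coordinates R X + t; the wrist camera has in their place "hand_eye" (4x4, takes a point from camera to tool coordinates, whose origin is the TCP and whose axes are the flange's). Camera axes: x right, y down, z forward; pixel columns grow to the right and rows downward; lengths in mm; the calibration is good to about 2 mm. A picture is of the moment at which its call begins: read the wrist's pose just before it. There is no depth.
- bot.finish_job(): hands the job in; it is judged then, once.
Trained networks look in a picture, given as the dict that the camera call returned (one of the last four; its "shot" number tells which), for a name from the list of things; names that differ only in an ending like _2 or _b are one class to them, and where a whole thing is asked for, a point or a joint stands for the part that bears it (a point fixed in the world has none). Each returns a list of dicts, best first, with "confidence" (0 to 1); they miss things now and then, are a little off and sometimes report something else, mostly with a low value. They report only what shows in the picture. A call takes as long as a camera call. They do not tell look-alikes from the thing itself.
- bot.look_for(picture, name): "rect" ([left, top, width, height] as shares, 0 to 1, of the picture: columns of its width, rows of its height, round what is visible of it).
The state is a dict: "time": time; "qpos": joint angles; "joint_vel": joint speeds; "tau": joint torques, N m; "tool_pos": TCP position; "orientation": TCP orientation; "force": force on the tool from outside, world axes, zero at the start; "wrist_torque": the same for the moment, N m; "opening": finger opening in mm; "gripper_force": force on a finger pad.
Only numpy, scipy, OpenCV 4.12 (cv2) and the standard library are available. Lean on these libraries where they do the work, as an engineer would, in place of code of your own. Each camera call takes 0.05 s, during which the arm holds its last target. There are 200 camera calls.

## Working session

There is one attempt and no reset: what is moved stays moved. The work goes in short steps, Python scripts to look and compute and a tool call to move; the robot and the scene stay as the last step left them, time stands still between calls to the robot, and variables do not carry over. Pictures are saved under pics/ and viewed, at most 10 in all, crops included, and the job is handed in when it is done.

Besides the shell and the picture viewer there is one more tool, called after ">>>" as name([rows], argument=value, ...), one row to a line, values as JSON. move_arm: Moves the arm, as the interface text tells. Its arguments: {"type":"object","properties":{"targets":{"type":"array"},"force":{"type":"number"}},"required":["targets"]}

```bash
mkdir -p pics; python3 - <<'E'
from cell import bot
import cv2,numpy as np
s=bot.get_state();print(s['time'],s['tool_pos'],np.round(s['orientation'],3),s['opening'],bot.grasp_offset)
ims=[]
for n in('top','side'):
    p=bot.get_image(n);print(n,p['fx'],p['fy'],p['cx'],p['cy'],np.round(p['R'],4).tolist(),p['t'])
    for o in('stop_blue','fixture','tray'):
        for d in bot.look_for(p,o)[:3]:
            r=np.array(d['rect'])*[640,400,640,400];print(o,r.round(1),d['confidence'])
    ims.append(p['image'][...,::-1])
    cv2.imwrite(f'pics/{n}0.png',ims[-1])
E
```

```text
0.0 [147.14701873 607.05511311 204.85071793] [[-0.972  0.236 -0.   ]
 [ 0.236  0.972 -0.001]
 [-0.    -0.001 -1.   ]] 93.85316065682672 18.8
top 403.92466522294313 403.92466522294313 322.45216809420936 205.14200433353352 [[-0.0119, -0.9997, 0.0194], [-0.9961, 0.0102, -0.0873], [0.0871, -0.0203, -0.996]] [ 54.52850858 624.0671404  755.26036467]
stop_blue [387.3 147.4  28.9  27.9] 0.97
stop_blue [439.5 144.9  30.2  32.8] 0.9
stop_blue [397.1 202.6  25.   16.7] 0.65
tray [157.4 205.2  67.9  88. ] 0.58
side 415.31948303856245 415.31948303856245 324.5796412500211 197.34976143116603 [[0.9991, -0.0425, -0.0045], [-0.0303, -0.6297, -0.7763], [0.0301, 0.7757, -0.6304]] [-603.520888    104.18075125  926.72292288]
stop_blue [373.2 279.1  24.6  42.9] 0.93
stop_blue [321.4 241.1  16.1  35.4] 0.73
stop_blue [367.8 236.3  19.1  42.3] 0.66
fixture [266.4 212.7  87.4  97.6] 0.67
tray [268.6 144.4  60.3  31.5] 0.61
```

View pics/top0.png

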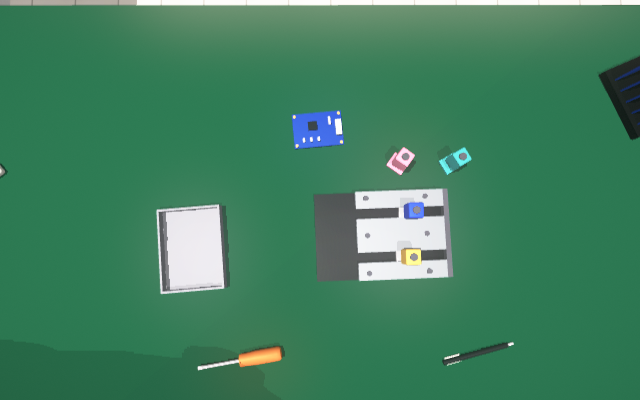

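View pics/side0.png

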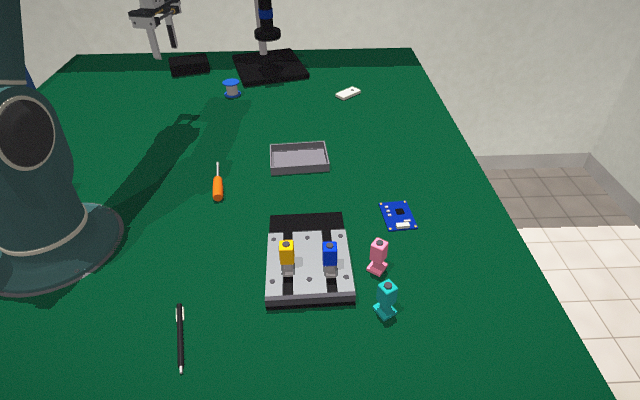

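Top view: the fixture's open end is on the left, with the bare black floor at columns 315–357. The blue cap is at (416,211), yellow at (413,257), and the tray rim corners are about (157,210), (220,205), (225,288) and (160,293). Pink and teal are look-alikes.

```bash
cat > h.py <<'E'
import numpy as np,cv2
def ray(p,u,v,z,R=None,t=None):
    R=np.array(p['R']) if R is None else R; t=np.array(p['t']) if t is None else t
    d=R.T@np.array([(u-p['cx'])/p['fx'],(v-p['cy'])/p['fy'],1]); c=-R.T@t
    return c+d*(z-c[2])/d[2]
def wristRT(p,s):
    he=np.array(p['hand_eye']);Rt=np.array(s['orientation'])
    Rwc=Rt@he[:3,:3];tw=Rt@he[:3,3]+np.array(s['tool_pos'])
    return Rwc.T,-Rwc.T@tw
def mask(img,lo,hi):
    return cv2.inRange(cv2.cvtColor(img,cv2.COLOR_RGB2HSV),lo,hi)
def blobs(m,a=60):
    n,l,st,c=cv2.connectedComponentsWithStats(m)
    return [(st[i].tolist(),c[i].round(1).tolist()) for i in range(1,n) if st[i][4]>a]
BL=((112,130,60),(130,255,255));YE=((20,130,80),(35,255,255))
E
python3 - <<'E'
from cell import bot
from h import *
p=bot.get_image('top')
for n,c in(('b',BL),('y',YE)): print(n,blobs(mask(p['image'],*c)))
for u,v,z in [(355,190,30),(446,189,30),(449,279,30),(359,281,30),(314,194,12),(317,281,12)]: print('fix',ray(p,u,v,z).round(1))
for u,v in [(157,209),(219,205),(225,288),(160,293)]: print('tray',ray(p,u,v,25).round(1))
print(ray(p,417,210,86).round(1),ray(p,413,257,86).round(1))
q=cv2.resize(p['image'][170:300,150:470][...,::-1],None,fx=2.5,fy=2.5,interpolation=cv2.INTER_CUBIC)
cv2.imwrite('pics/c1.png',q)
E
```

```text
b [([292, 111, 51, 37, 1290], [315.9, 129.6]), ([404, 203, 20, 15, 209], [413.2, 209.9])]
y []
fix [653.2 -15.8  30. ]
fix [ 653.4 -193.2   30. ]
fix [ 480.3 -192.3   30. ]
fix [479.  -20.1  30. ]
fix [648.2  63.7  12. ]
fix [478.3  59.6  12. ]
tray [620.6 365.9  25. ]
tray [627.1 247.3  25. ]
tray [468.9 234.4  25. ]
tray [461.3 356.6  25. ]
[ 609.  -120.8   86. ] [ 525.3 -111.    86. ]
```

View pics/c1.png

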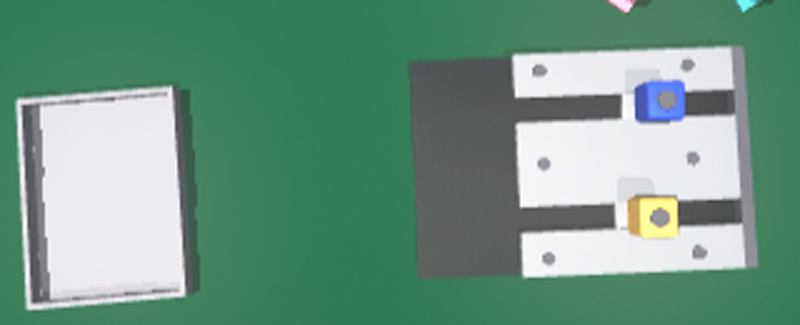

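The crop confirms the fixture's x axis runs along about +y in the world, yawed about 1.4°. The blue stop is near (609,-121) in the slot on the far side, and the tray centre is near (544,301). Next I rotate to align the fingers with the slot and travel above the blue stop.

>>> move_arm([
  {"wz": -0.66},
  {"wz": -0.66},
  {"wz": -0.66},
  {"wz": -0.66},
  {"dx": -0.154,"dy": -0.257},
  {"dx": -0.154,"dy": -0.257},
  {"dx": -0.154,"dy": -0.257},
  {"dx": -0.154,"dy": -0.257},
  {"dx": -0.154,"dy": -0.257},
  {"dx": -0.154,"dy": -0.257},
  {"dx": -0.154,"dy": -0.257},
  {"dx": -0.154,"dy": -0.257},
])

```text
schema error: expected keys dx, dy, dz, wx, wy, wz, jaw
```

>>> move_arm([
  {"dx": -0.154,"dy": -0.257},
  {"dx": -0.154,"dy": -0.257},
  {"dx": -0.154,"dy": -0.257},
  {"dx": -0.154,"dy": -0.257},
  {"dx": -0.154,"dy": -0.257},
  {"dx": -0.154,"dy": -0.257},
  {"dx": -0.154,"dy": -0.257},
  {"dx": -0.154,"dy": -0.257},
  {"dx": -0.154,"dy": -0.257},
  {"dx": -0.154,"dy": -0.257},
  {"dx": -0.154,"dy": -0.257},
  {"dx": -0.154,"dy": -0.257},
])

```text
schema error: expected keys dx, dy, dz, wx, wy, wz, jaw
```

All keys are needed in each row.

>>> move_arm([
  {"dx": 0,"dy": 0,"dz": 0,"wx": 0,"wy": 0,"wz": -0.66,"jaw": 100},
  {"dx": 0,"dy": 0,"dz": 0,"wx": 0,"wy": 0,"wz": -0.66,"jaw": 100},
  {"dx": 0,"dy": 0,"dz": 0,"wx": 0,"wy": 0,"wz": -0.66,"jaw": 100},
  {"dx": 0,"dy": 0,"dz": 0,"wx": 0,"wy": 0,"wz": -0.66,"jaw": 100},
  {"dx": -0.154,"dy": -0.257,"dz": 0,"wx": 0,"wy": 0,"wz": 0,"jaw": 100},
  {"dx": -0.154,"dy": -0.257,"dz": 0,"wx": 0,"wy": 0,"wz": 0,"jaw": 100},
  {"dx": -0.154,"dy": -0.257,"dz": 0,"wx": 0,"wy": 0,"wz": 0,"jaw": 100},
  {"dx": -0.154,"dy": -0.257,"dz": 0,"wx": 0,"wy": 0,"wz": 0,"jaw": 100},
  {"dx": -0.154,"dy": -0.257,"dz": 0,"wx": 0,"wy": 0,"wz": 0,"jaw": 100},
  {"dx": -0.154,"dy": -0.257,"dz": 0,"wx": 0,"wy": 0,"wz": 0,"jaw": 100},
  {"dx": -0.154,"dy": -0.257,"dz": 0,"wx": 0,"wy": 0,"wz": 0,"jaw": 100},
  {"dx": -0.154,"dy": -0.257,"dz": 0,"wx": 0,"wy": 0,"wz": 0,"jaw": 100},
])

```text
time: 1.45
tool_pos: [302.1, 363.1, 205.7]
orientation: [[-1.0, -0.026, 0.0], [-0.026, 1.0, 0.0], [-0.0, 0.0, -1.0]]
force: [0.5, 0.1, 0.2]
opening: 93.9
gripper_force: 0.0
```

>>> move_arm([
  {"dx": -0.17,"dy": -0.285,"dz": 0,"wx": 0,"wy": 0,"wz": 0,"jaw": 100},
  {"dx": -0.17,"dy": -0.285,"dz": 0,"wx": 0,"wy": 0,"wz": 0,"jaw": 100},
  {"dx": -0.17,"dy": -0.285,"dz": 0,"wx": 0,"wy": 0,"wz": 0,"jaw": 100},
  {"dx": -0.17,"dy": -0.285,"dz": 0,"wx": 0,"wy": 0,"wz": 0,"jaw": 100},
  {"dx": -0.17,"dy": -0.285,"dz": 0,"wx": 0,"wy": 0,"wz": 0,"jaw": 100},
  {"dx": -0.17,"dy": -0.285,"dz": 0,"wx": 0,"wy": 0,"wz": 0,"jaw": 100},
  {"dx": -0.17,"dy": -0.285,"dz": 0,"wx": 0,"wy": 0,"wz": 0,"jaw": 100},
  {"dx": -0.17,"dy": -0.285,"dz": 0,"wx": 0,"wy": 0,"wz": 0,"jaw": 100},
  {"dx": -0.17,"dy": -0.285,"dz": 0,"wx": 0,"wy": 0,"wz": 0,"jaw": 100},
  {"dx": -0.17,"dy": -0.285,"dz": 0,"wx": 0,"wy": 0,"wz": 0,"jaw": 100},
  {"dx": -0.15,"dy": -0.25,"dz": 0,"wx": 0,"wy": 0,"wz": 0,"jaw": 100},
  {"dx": 0,"dy": 0,"dz": 0,"wx": 0,"wy": 0,"wz": 0,"jaw": 80},
])

```text
time: 2.45
tool_pos: [535.4, -7.7, 205.7]
orientation: [[-1.0, -0.02, 0.001], [-0.02, 1.0, -0.002], [-0.001, -0.002, -1.0]]
force: [-0.6, -0.3, 0.5]
opening: 90.4
gripper_force: 0.0
```

```bash
python3 - <<'E'
from cell import bot
from h import *
s=bot.get_state();p=bot.get_image('wrist');R,t=wristRT(p,s)
print(s['tool_pos'],np.array(p['hand_eye']).round(3).tolist())
for d in bot.look_for(p,'stop_blue')[:4]:
    r=np.array(d['rect'])*[640,400,640,400];print(r.round(1),d['confidence'])
for b in blobs(mask(p['image'],*BL)): print(b,ray(p,*b[1],86,R,t).round(1))
cv2.imwrite('pics/w1.png',p['image'][...,::-1])
E
```

```text
[535.36045018  -7.67877251 205.6625724 ] [[0.0, -0.971, -0.239, 69.119], [1.0, 0.0, 0.0, 0.505], [-0.0, -0.239, 0.971, -178.502], [0.0, 0.0, 0.0, 1.0]]
[207.7 294.3  39.5  71.3] 0.64
[187.7 244.5  10.7  12.3] 0.57
([186, 239, 17, 18, 76], [193.4, 247.1]) [ 587.7 -122.3   86. ]
([323, 340, 77, 17, 270], [363.3, 343.7]) [688.3  42.3  86. ]
([325, 354, 75, 29, 204], [354.8, 375.4]) [726.3  35.5  86. ]
([362, 362, 17, 16, 149], [370.0, 369.6]) [718.9  50.8  86. ]
```

View pics/w1.png

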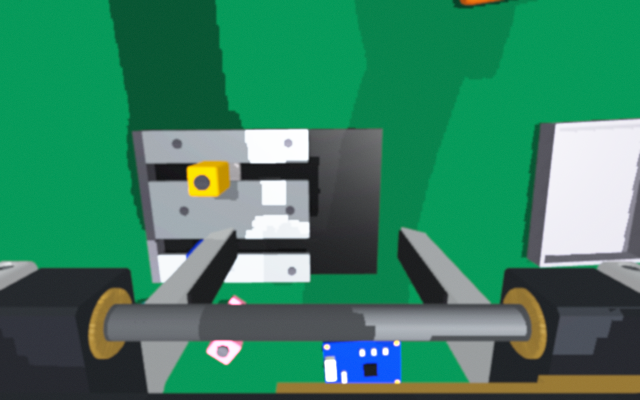

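The wrist view shows the fixture with its open end at columns 310–383. Yellow is at (208,180), and blue is hidden behind the left finger near (193,247). Going above blue.

>>> move_arm([
  {"dx": -0.149,"dy": -0.238,"dz": 0,"wx": 0,"wy": 0,"wz": 0,"jaw": 100},
  {"dx": -0.149,"dy": -0.238,"dz": 0,"wx": 0,"wy": 0,"wz": 0,"jaw": 100},
  {"dx": -0.149,"dy": -0.238,"dz": 0,"wx": 0,"wy": 0,"wz": 0,"jaw": 100},
  {"dx": -0.149,"dy": -0.238,"dz": 0,"wx": 0,"wy": 0,"wz": 0,"jaw": 100},
  {"dx": 0,"dy": 0,"dz": 0.2,"wx": 0,"wy": 0,"wz": 0,"jaw": 100},
  {"dx": 0,"dy": 0,"dz": 0.2,"wx": 0,"wy": 0,"wz": 0,"jaw": 100},
  {"dx": 0,"dy": 0,"dz": 0,"wx": 0,"wy": 0,"wz": 0,"jaw": 100},
])

```text
time: 3.13
tool_pos: [605.5, -112.0, 153.5]
orientation: [[-1.0, -0.027, -0.006], [-0.027, 1.0, 0.001], [0.006, 0.001, -1.0]]
force: [-0.6, 0.6, -0.0]
opening: 94.1
gripper_force: 0.0
```

```bash
python3 - <<'E'
from cell import bot
from h import *
s=bot.get_state();p=bot.get_image('wrist');R,t=wristRT(p,s)
print(s['tool_pos'],np.round(s['orientation'],3).tolist())
for b in blobs(mask(p['image'],*BL)): print(b,ray(p,*b[1],86,R,t).round(1))
im=p['image'][...,::-1].copy()
q=R@np.array([609,-120,86])+t;u=(q[0]/q[2]*p['fx']+p['cx'],q[1]/q[2]*p['fy']+p['cy']);print(u)
cv2.circle(im,(int(u[0]),int(u[1])),3,(0,0,255),1)
cv2.imwrite('pics/w2.png',im)
E
```

```text
[ 605.54314682 -112.04113225  153.45241901] [[-1.0, -0.027, -0.006], [-0.027, 1.0, 0.001], [0.006, 0.001, -1.0]]
([289, 188, 38, 46, 1061], [310.7, 207.1]) [ 602.2 -116.3   86. ]
([418, 340, 53, 37, 943], [445.1, 359.3]) [ 7.315e+02 -2.000e-01  8.600e+01]
(np.float64(305.5692429099356), np.float64(215.6384144764071))
```

View pics/w2.png

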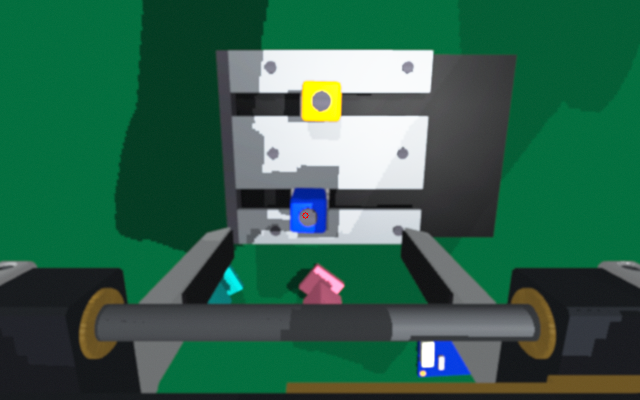

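Blue's cap top is centred at about (309,217), which is world (610,-118), and the slot is parallel to the tool's y axis. Correct the offset, descend and grip.

>>> move_arm([
  {"dx": -0.036,"dy": -0.05,"dz": 0,"wx": 0,"wy": 0,"wz": 0,"jaw": 100},
  {"dx": 0,"dy": 0,"dz": 0.2,"wx": 0,"wy": 0,"wz": 0,"jaw": 100},
  {"dx": 0,"dy": 0,"dz": 0.25,"wx": 0,"wy": 0,"wz": 0,"jaw": 100},
  {"dx": 0,"dy": 0,"dz": 0.25,"wx": 0,"wy": 0,"wz": 0,"jaw": 100},
  {"dx": 0,"dy": 0,"dz": 0.19,"wx": 0,"wy": 0,"wz": 0,"jaw": 100},
  {"dx": 0,"dy": 0,"dz": 0,"wx": 0,"wy": 0,"wz": 0,"jaw": 100},
  {"dx": 0,"dy": 0,"dz": 0,"wx": 0,"wy": 0,"wz": 0,"jaw": 100},
  {"dx": 0,"dy": 0,"dz": 0,"wx": 0,"wy": 0,"wz": 0,"jaw": 45},
  {"dx": 0,"dy": 0,"dz": 0,"wx": 0,"wy": 0,"wz": 0,"jaw": 45},
  {"dx": 0,"dy": 0,"dz": 0,"wx": 0,"wy": 0,"wz": 0,"jaw": 45},
], force=15)

```text
time: 4.02
tool_pos: [613.1, -119.7, 52.5]
orientation: [[-1.0, -0.026, 0.003], [-0.026, 1.0, -0.0], [-0.002, -0.0, -1.0]]
force: [-0.0, -0.4, 0.7]
opening: 77.2
gripper_force: 0.0
```

>>> move_arm([
  {"dx": 0.022,"dy": 0.014,"dz": 0.04,"wx": 0,"wy": 0,"wz": 0,"jaw": 45},
  {"dx": 0,"dy": 0,"dz": 0,"wx": 0,"wy": 0,"wz": 0,"jaw": 0},
  {"dx": 0,"dy": 0,"dz": 0,"wx": 0,"wy": 0,"wz": 0,"jaw": 0},
  {"dx": 0,"dy": 0,"dz": 0,"wx": 0,"wy": 0,"wz": 0,"jaw": 0},
  {"dx": 0,"dy": 0,"dz": 0,"wx": 0,"wy": 0,"wz": 0,"jaw": 0},
  {"dx": 0,"dy": 0,"dz": 0,"wx": 0,"wy": 0,"wz": 0,"jaw": 0},
  {"dx": 0,"dy": 0,"dz": 0,"wx": 0,"wy": 0,"wz": 0,"jaw": 0},
  {"dx": 0,"dy": 0,"dz": 0,"wx": 0,"wy": 0,"wz": 0,"jaw": 0},
], force=15)

```text
time: 4.68
tool_pos: [609.5, -118.1, 45.9]
orientation: [[-1.0, -0.026, 0.0], [-0.026, 1.0, -0.0], [-0.0, -0.0, -1.0]]
force: [1.1, -0.1, -0.6]
opening: 27.9
gripper_force: 15.0
```

Gripped: 27.9 mm opening at 15 N. Slide halfway and check the forces.

>>> move_arm([
  {"dx": 0,"dy": 0.05,"dz": 0,"wx": 0,"wy": 0,"wz": 0,"jaw": 0},
  {"dx": 0,"dy": 0.1,"dz": 0,"wx": 0,"wy": 0,"wz": 0,"jaw": 0},
  {"dx": 0,"dy": 0.1,"dz": 0,"wx": 0,"wy": 0,"wz": 0,"jaw": 0},
  {"dx": 0,"dy": 0.1,"dz": 0,"wx": 0,"wy": 0,"wz": 0,"jaw": 0},
  {"dx": 0,"dy": 0.1,"dz": 0,"wx": 0,"wy": 0,"wz": 0,"jaw": 0},
  {"dx": 0,"dy": 0,"dz": 0,"wx": 0,"wy": 0,"wz": 0,"jaw": 0},
])

```text
time: 5.18
tool_pos: [608.2, -60.2, 45.9]
orientation: [[-1.0, -0.03, 0.0], [-0.03, 1.0, 0.001], [-0.0, 0.001, -1.0]]
force: [-0.0, 0.9, -0.5]
opening: 27.8
gripper_force: 15.0
```

Free sliding. Continue to y ≈ 30.

>>> move_arm([
  {"dx": 0,"dy": 0.1,"dz": 0,"wx": 0,"wy": 0,"wz": 0,"jaw": 0},
  {"dx": 0,"dy": 0.1,"dz": 0,"wx": 0,"wy": 0,"wz": 0,"jaw": 0},
  {"dx": 0,"dy": 0.1,"dz": 0,"wx": 0,"wy": 0,"wz": 0,"jaw": 0},
  {"dx": 0,"dy": 0.1,"dz": 0,"wx": 0,"wy": 0,"wz": 0,"jaw": 0},
  {"dx": 0,"dy": 0.1,"dz": 0,"wx": 0,"wy": 0,"wz": 0,"jaw": 0},
  {"dx": 0,"dy": 0.1,"dz": 0,"wx": 0,"wy": 0,"wz": 0,"jaw": 0},
  {"dx": 0,"dy": 0.1,"dz": 0,"wx": 0,"wy": 0,"wz": 0,"jaw": 0},
  {"dx": 0,"dy": 0.05,"dz": 0,"wx": 0,"wy": 0,"wz": 0,"jaw": 0},
  {"dx": 0,"dy": 0,"dz": 0,"wx": 0,"wy": 0,"wz": 0,"jaw": 0},
  {"dx": 0,"dy": 0,"dz": 0,"wx": 0,"wy": 0,"wz": 0,"jaw": 0},
  {"dx": 0,"dy": 0,"dz": 0,"wx": 0,"wy": 0,"wz": 0,"jaw": 0},
])

```text
time: 6.1
tool_pos: [605.6, 25.6, 45.9]
orientation: [[-1.0, -0.026, -0.0], [-0.026, 1.0, -0.0], [0.0, -0.0, -1.0]]
force: [-0.8, 0.4, 1.4]
opening: 27.9
gripper_force: 15.0
```

```bash
python3 - <<'E'
from cell import bot
from h import *
s=bot.get_state();p=bot.get_image('side')
print(s['tool_pos'],s['force'])
im=p['image'][...,::-1]
cv2.imwrite('pics/s2.png',cv2.resize(im[120:320,220:440],None,fx=2.5,fy=2.5))
E
```

```text
[605.64067161  25.62184089  45.89514758] [-0.84932631  0.44906428  1.36193475]
```

View pics/s2.png

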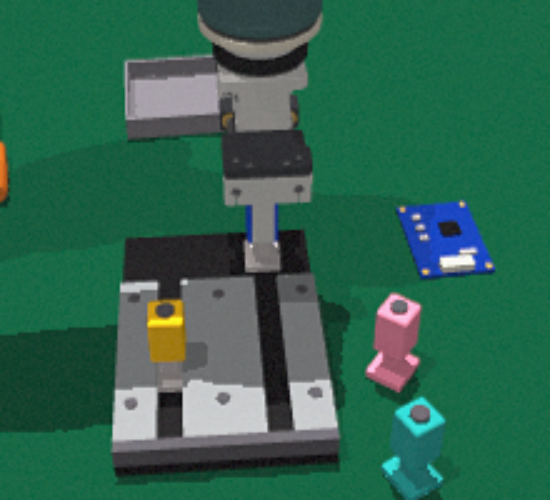

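The foot is clear of the lips on the bare floor. Lift and carry it to the tray.

>>> move_arm([
  {"dx": 0,"dy": 0,"dz": -0.1,"wx": 0,"wy": 0,"wz": 0,"jaw": 0},
  {"dx": 0,"dy": 0,"dz": -0.15,"wx": 0,"wy": 0,"wz": 0,"jaw": 0},
  {"dx": 0,"dy": 0,"dz": -0.2,"wx": 0,"wy": 0,"wz": 0,"jaw": 0},
  {"dx": 0,"dy": 0,"dz": -0.1,"wx": 0,"wy": 0,"wz": 0,"jaw": 0},
  {"dx": 0.056,"dy": 0.288,"dz": 0,"wx": 0,"wy": 0,"wz": 0,"jaw": 0},
  {"dx": 0.056,"dy": 0.288,"dz": 0,"wx": 0,"wy": 0,"wz": 0,"jaw": 0},
  {"dx": 0.056,"dy": 0.288,"dz": 0,"wx": 0,"wy": 0,"wz": 0,"jaw": 0},
  {"dx": 0.056,"dy": 0.288,"dz": 0,"wx": 0,"wy": 0,"wz": 0,"jaw": 0},
  {"dx": 0.056,"dy": 0.288,"dz": 0,"wx": 0,"wy": 0,"wz": 0,"jaw": 0},
  {"dx": 0.056,"dy": 0.288,"dz": 0,"wx": 0,"wy": 0,"wz": 0,"jaw": 0},
  {"dx": 0.056,"dy": 0.288,"dz": 0,"wx": 0,"wy": 0,"wz": 0,"jaw": 0},
  {"dx": 0.056,"dy": 0.288,"dz": 0,"wx": 0,"wy": 0,"wz": 0,"jaw": 0},
])

```text
time: 7.15
tool_pos: [544.2, 302.1, 112.3]
orientation: [[-1.0, -0.026, 0.0], [-0.026, 1.0, -0.0], [-0.0, -0.0, -1.0]]
force: [-0.1, -0.2, -1.3]
opening: 28.3
gripper_force: 15.0
```

>>> move_arm([
  {"dx": 0,"dy": 0,"dz": 0,"wx": 0,"wy": 0,"wz": 0,"jaw": 0},
  {"dx": 0,"dy": 0,"dz": 0,"wx": 0,"wy": 0,"wz": 0,"jaw": 0},
  {"dx": 0,"dy": 0,"dz": 0,"wx": 0,"wy": 0,"wz": 0,"jaw": 0},
])

```text
time: 7.4
tool_pos: [544.9, 300.1, 112.0]
orientation: [[-1.0, -0.026, 0.0], [-0.026, 1.0, -0.001], [-0.0, -0.001, -1.0]]
force: [0.4, 0.0, -1.2]
opening: 27.6
gripper_force: 15.0
```

```bash
python3 - <<'E'
from cell import bot
from h import *
p=bot.get_image('side')
im=p['image'][...,::-1]
cv2.imwrite('pics/s3.png',cv2.resize(im[60:260,220:440],None,fx=2.5,fy=2.5))
E
```

```text
(no output)
```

View pics/s3.png

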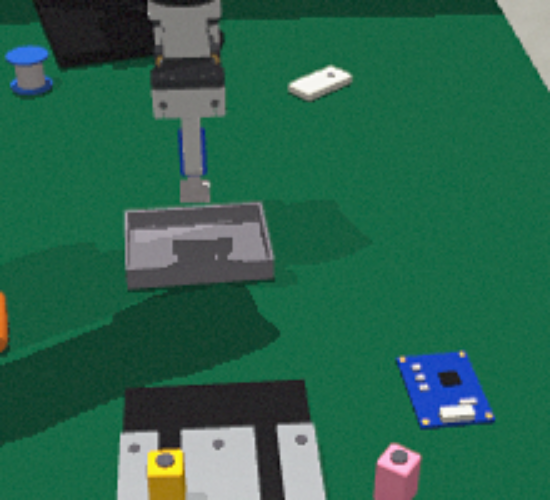

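Blue is held upright over the tray, and yellow is undisturbed. Lower to just above the floor.

>>> move_arm([
  {"dx": 0,"dy": 0,"dz": 0.15,"wx": 0,"wy": 0,"wz": 0,"jaw": 0},
  {"dx": 0,"dy": 0,"dz": 0.15,"wx": 0,"wy": 0,"wz": 0,"jaw": 0},
  {"dx": 0,"dy": 0,"dz": 0.15,"wx": 0,"wy": 0,"wz": 0,"jaw": 0},
  {"dx": 0,"dy": 0,"dz": 0.1,"wx": 0,"wy": 0,"wz": 0,"jaw": 0},
  {"dx": 0,"dy": 0,"dz": 0.02,"wx": 0,"wy": 0,"wz": 0,"jaw": 0},
  {"dx": 0,"dy": 0,"dz": 0,"wx": 0,"wy": 0,"wz": 0,"jaw": 0},
  {"dx": 0,"dy": 0,"dz": 0,"wx": 0,"wy": 0,"wz": 0,"jaw": 0},
  {"dx": 0,"dy": 0,"dz": 0,"wx": 0,"wy": 0,"wz": 0,"jaw": 0},
])

```text
time: 8.12
tool_pos: [545.3, 301.0, 44.5]
orientation: [[-1.0, -0.026, 0.001], [-0.026, 1.0, 0.001], [-0.001, 0.001, -1.0]]
force: [-0.7, -0.2, -0.9]
opening: 27.8
gripper_force: 15.0
```

>>> move_arm([
  {"dx": 0,"dy": 0,"dz": 0.015,"wx": 0,"wy": 0,"wz": 0,"jaw": 0},
  {"dx": 0,"dy": 0,"dz": 0.015,"wx": 0,"wy": 0,"wz": 0,"jaw": 0},
  {"dx": 0,"dy": 0,"dz": 0.015,"wx": 0,"wy": 0,"wz": 0,"jaw": 0},
  {"dx": 0,"dy": 0,"dz": 0,"wx": 0,"wy": 0,"wz": 0,"jaw": 0},
  {"dx": 0,"dy": 0,"dz": 0,"wx": 0,"wy": 0,"wz": 0,"jaw": 0},
])

```text
time: 8.53
tool_pos: [544.7, 300.9, 38.0]
orientation: [[-1.0, -0.026, -0.0], [-0.026, 1.0, -0.0], [0.0, -0.0, -1.0]]
force: [0.2, -0.5, -1.2]
opening: 28.0
gripper_force: 15.0
```

>>> move_arm([
  {"dx": 0,"dy": 0,"dz": 0.008,"wx": 0,"wy": 0,"wz": 0,"jaw": 0},
  {"dx": 0,"dy": 0,"dz": 0,"wx": 0,"wy": 0,"wz": 0,"jaw": 0},
  {"dx": 0,"dy": 0,"dz": 0,"wx": 0,"wy": 0,"wz": 0,"jaw": 0},
])

```text
time: 8.78
tool_pos: [545.0, 300.9, 37.8]
orientation: [[-1.0, -0.026, 0.0], [-0.026, 1.0, 0.0], [-0.0, 0.0, -1.0]]
force: [-3.0, -1.0, 9.9]
opening: 27.9
gripper_force: 15.0
```

Contact at 10 N. Release and rise.

>>> move_arm([
  {"dx": 0,"dy": 0,"dz": -0.004,"wx": 0,"wy": 0,"wz": 0,"jaw": 0},
  {"dx": 0,"dy": 0,"dz": 0,"wx": 0,"wy": 0,"wz": 0,"jaw": 60},
  {"dx": 0,"dy": 0,"dz": 0,"wx": 0,"wy": 0,"wz": 0,"jaw": 60},
  {"dx": 0,"dy": 0,"dz": 0,"wx": 0,"wy": 0,"wz": 0,"jaw": 60},
  {"dx": 0,"dy": 0,"dz": 0,"wx": 0,"wy": 0,"wz": 0,"jaw": 60},
  {"dx": 0,"dy": 0,"dz": 0,"wx": 0,"wy": 0,"wz": 0,"jaw": 60},
])

```text
time: 9.28
tool_pos: [544.7, 300.9, 37.5]
orientation: [[-1.0, -0.026, -0.0], [-0.026, 1.0, -0.0], [0.0, -0.0, -1.0]]
force: [0.7, 1.1, -1.0]
opening: 55.4
gripper_force: 0.0
```

>>> move_arm([
  {"dx": 0,"dy": 0,"dz": -0.1,"wx": 0,"wy": 0,"wz": 0,"jaw": 60},
  {"dx": 0,"dy": 0,"dz": -0.2,"wx": 0,"wy": 0,"wz": 0,"jaw": 60},
  {"dx": 0,"dy": 0,"dz": -0.3,"wx": 0,"wy": 0,"wz": 0,"jaw": 60},
  {"dx": 0,"dy": 0,"dz": -0.3,"wx": 0,"wy": 0,"wz": 0,"jaw": 60},
  {"dx": 0,"dy": 0,"dz": -0.2,"wx": 0,"wy": 0,"wz": 0,"jaw": 60},
  {"dx": 0,"dy": 0,"dz": 0,"wx": 0,"wy": 0,"wz": 0,"jaw": 60},
  {"dx": 0,"dy": 0,"dz": 0,"wx": 0,"wy": 0,"wz": 0,"jaw": 60},
])

```text
time: 9.87
tool_pos: [545.3, 301.2, 171.6]
orientation: [[-1.0, -0.026, 0.002], [-0.026, 1.0, 0.002], [-0.002, 0.002, -1.0]]
force: [0.3, 0.2, -0.9]
opening: 56.4
gripper_force: 0.0
```

```bash
python3 - <<'E'
from cell import bot
from h import *
p=bot.get_image('side')
im=p['image'][...,::-1]
cv2.imwrite('pics/s4.png',cv2.resize(im[60:260,220:440],None,fx=2.5,fy=2.5))
E
```

```text
(no output)
```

View pics/s4.png

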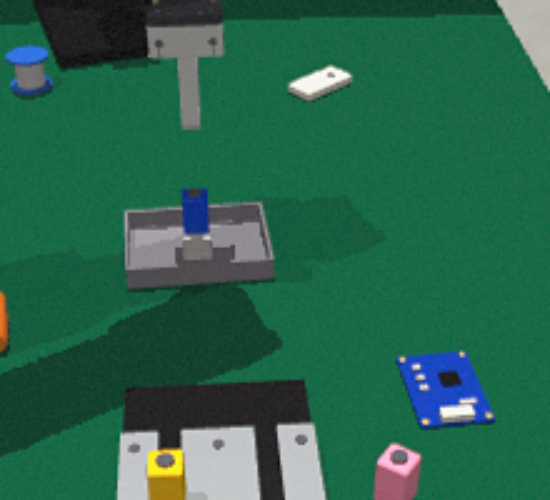

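The blue stop stands upright in the middle of the tray, and the gripper is clear of it.

```bash
python3 -c "
from cell import bot
print(bot.finish_job())"
```

```text
the job is handed in; nothing more can be done
None
```

The blue stop was slid to the open end of its slot, lifted out there and set down upright near the centre of the grey tray; the yellow stop was not touched, and the job was handed in at about 10 s (no verdict was returned).

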